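# Clamp and start the bench steriliser

## Task

The steriliser is loaded and its lid is down. Push its hand wheel round clockwise, seen from above, by the upright handle on its rim, through exactly one full turn, so that the handle ends where it began and the seal is properly squeezed; only then press the start button on top of the control housing, let it come back up, and move clear. Leave the things standing and lying around where they are.

Things in the scene. Friction and masses are not known exactly. Their poses are not given: they have to be found in the camera images.
- steriliser: fixed round steel pot steriliser, 264 mm across, lid rim 190 mm high. x axis: from its front to its back, y axis: from the pot to the white control housing; origin on the bench under the pot's middle. A dark yoke bar 36 mm wide spans the lid along x, its two nuts reach 250 mm high at x = -147 and +147 mm. All fittings on the lid (gauge, safety valve, vent cock) stay below 240 mm. The housing spans x -85 to 85 mm, y 113 to 263 mm, its top 148 mm high
- wheel_axis (a point): point on the upright axis of the hand wheel, 270 mm above the bench, level with the middle of the wheel's rim. The wheel stands above the yoke: three spokes, rim 150 mm across at its centre line (167 mm outside), 17 mm thick, rim top 279 mm above the bench. One handle stands up from the rim
- clamp_wheel (a joint): turning of the hand wheel in rad, 0 at the start, growing clockwise seen from above; one full turn is 6.283. Stiff and without spring: about 5 N (up to 8 N when pushed briskly) at the handle turns it and it stays where it is left
- start_button_top (a point): middle of the top face of the round start button, 28 mm in diameter, on top of the control housing, 170 mm above the bench, facing up; it moves with the button. A 44 mm collar surrounds it, 12 mm high, so the button stands 10 mm proud of it
- start_button (a joint): travel of the start button in m: 0 up, 0.006 fully down; springs back; about 2 N to start it and 5 N to hold it fully down
- crank_handle: the wheel's upright black handle, a round grip that revolves freely on its own pin, 23 mm in diameter, 75 mm from the wheel's axis, the only one on the rim. Its origin is the foot of the handle on its centre line, 280 mm above the bench; the grip spans 283 to 338 mm above the bench. It starts at any bearing about the axis; its own axes have no meaning
- tube_rack: grey plastic rack 200 x 42 mm with eight capped sample tubes, 115 mm tall; loose; origin under its middle
- foam_rack: white foam 54-hole block 150 x 220 x 30 mm, loose; origin under its middle
- tape_roll: roll of paper indicator tape 70 mm across, 19 mm high, lying flat and loose on the back of the control housing; origin under its middle
- alcohol_bottle: white capped bottle 72 mm across, 200 mm tall, loose; origin under its middle
- specimen_cup: clear open cup 64 mm across, 68 mm tall, loose; origin under its middle
- scanner: white hand-held barcode scanner 200 mm long, 35 mm high, lying loose; origin under its head
- forceps: steel forceps 230 mm long, 8 mm thick, lying loose; origin under their middle

How it is judged (in metres and radians):
On the way, in this order (a step that is already met when the one before it is completed fails the run):
1. about half way round, the fingers are pushing the wheel by its handle (value of joint clamp_wheel between 1.6 and 5.2 rad and contact force between the fingers and crank_handle above 0.5 N), for 0.04 s.
2. the wheel has been turned through one full turn, within 12 degrees (value of joint clamp_wheel between 6.073 and 6.493 rad), for 0.2 s.
3. the start button is pressed down (value of joint start_button above 0.004 m), for 0.05 s.
At the end, for the whole second after the job is handed in: The wheel stands one full turn clockwise from its start, within 12 degrees (0.21 rad) either way; the start button was pressed (more than 4 of its 6 mm) after that and is back up (within 1 mm) (all of step 2 and value of joint start_button below 0.001 m); the robot touches nothing.
It fails at once if the wheel is overtightened: more than 29 degrees (0.5 rad) beyond one turn (value of joint clamp_wheel above 6.783 rad).
It fails at once if the start button is pressed more than 3 mm before the lid is clamped (wheel short of one turn by more than 12 degrees) (value of joint start_button above 0.003 m and value of joint clamp_wheel below 6.073 rad).
It fails at once if a thing standing or lying around is lifted, carried, or pushed more than 30 mm (distance of any of tube_rack, foam_rack, tape_roll, alcohol_bottle, specimen_cup, scanner, forceps from where it was at the start of the episode above 0.03 m).
It also fails if it takes over 70 s, if anything falls off the work surface, if the arm or the gripper's body presses on something with over 40 N, if the wrist force passes 120 N, or if a joint passes its speed limit or range.

## Robot

A 6-joint arm with a two-finger parallel gripper is mounted at the origin on the work surface. World frame = base frame: x ahead of the robot, y to its left, z up, the work surface at z = 0. Lengths are in mm, angles in degrees, forces in N, time in s.
With the tool pointing down it reaches from about 350 to 850 mm from the base axis. Payload 8.1 kg.
Tool frame: the origin (TCP) lies midway between the tips of the shut fingers; the grasp point (between the pads) lies 19 mm behind it; z points along the fingers, y is the line along which they close (so a half turn about z gives the same grasp; the last joint's range is limited). The gripper opens to 85 mm and grips with 20 to 120 N. Pads are 22 mm wide; open, the fingers measure 114 mm over their backs; the gripper's body (76 mm by 85 mm) begins 54 mm behind the grasp point. The pads swing forward as they close: fully open they stand 13 mm farther back than shut.
Start: joints at [-79.607, 7.471, 85.268, -0, 87.261, -4.893], TCP at [158.208, -578.771, 231.292] pointing down, gripper open.
Joint ranges: [-169.43, 169.43], [-51.17, 129.36], [1.28, 143.12], [-76.62, 256.62], [0, 156.53], [-152.29, 152.29]. Speed limits (degrees/s): [136.94, 136.94, 159.86, 180, 180, 180].

## Interface

Orientations are given as [roll, pitch, yaw] about the fixed x, y, z axes, in that order (R = Rz(yaw) Ry(pitch) Rx(roll)).
In Python, from bench import r gives the robot as it stands. The module is installed in compiled form; this text tells all that it offers.
- The arm moves only by the tool jog_arm, never from a script. Its argument "rows" is a list of rows, each a list of 2 entries, a list of its own where there are three numbers: the shift along the tool's x, y, z in mm, then the turn, a rotation vector about the tool's x, y, z in rad. A call has 1 to 10 rows; each row is the pose to reach, as a shift and turn from the pose commanded when the call began, along the tool's axes at that moment; what a row does not reach only later rows make up. A row lasts 1/10 s, in which the tool goes at most 50 mm and 8.59 degrees, less where a joint would pass 70% of its speed; a pose out of reach is approached as far as the arm can. A call with a gripper value outside its range is refused whole. "grip" is the finger opening in mm, from 0 to 85.4, set as the call begins (left out, the last holds). The fingers move at their own pace and stop on an object; "force" is the grip in N (left out, the last holds). Time passes only in rows, so rows that repeat a pose let the fingers close. It gives the time, the measured TCP pose, the force, the opening and the grip force at its end, in the units of the state.
- r.sense(): the state, without advancing time (a new reading comes with each control period).
- r.snapshot(name): name is "scene" or "top" or "wrist"; returns (picture, depth): 480x640x3 uint8, blue, green, red; 480x640 float32, mm along the optical axis (not along the pixel's ray), 0 where there is no reading.
- r.camera_params(name): a dict with "fx", "fy", "cx", "cy" (pixels), "pose" (4x4, takes a point from camera to world coordinates); the wrist camera has in their place "tool_from_camera" (4x4, takes a point from camera to tool coordinates, whose origin is the TCP and whose axes are the flange's). Camera axes: x right, y down, z forward; pixel columns grow to the right and rows downward; lengths in mm; the calibration is good to about 2 mm. A picture is of the moment at which its call begins: read the wrist's pose just before it. camera_params takes no time and is no camera call.
- r.hand_in(): hands the job in; it is judged then, once.
The state is a dict: "time": time; "joint_pos": joint angles; "qd": joint speeds; "joint_efforts": joint torques, N m; "tool_pos": TCP position; "tcp_rot": TCP orientation; "ft_force": force on the tool from outside, world axes, zero at the start; "wrist_torque": the same for the moment, N m; "finger_gap": finger opening in mm; "grip_force": force on a finger pad.
Only numpy, scipy, OpenCV 4.12 (cv2) and the standard library are available. Lean on these libraries where they do the work, as an engineer would, in place of code of your own. Each camera call takes 0.05 s, during which the arm holds its last target. There are 200 camera calls.

## Working session

There is one attempt and no reset: what is moved stays moved. The work goes in short steps, Python scripts to look and compute and a tool call to move; the robot and the scene stay as the last step left them, time stands still between calls to the robot, and variables do not carry over. Pictures are saved under pics/ and viewed, at most 10 in all, crops included, and the job is handed in when it is done.

Besides the shell and the picture viewer there is one more tool, called after ">>>" by a JSON object that holds its "api" and its "payload", one argument or row to a line. jog_arm: Moves the arm, as the interface text tells. Its arguments: {"type":"object","properties":{"rows":{"type":"array"},"grip":{"type":"number"},"force":{"type":"number"}},"required":["rows"]}

```bash
mkdir -p pics; python3 - <<'E'
from bench import r
import cv2,numpy as np
np.set_printoptions(suppress=True,precision=3)
s=r.sense();print(s)
for n in("scene","top"):
    p,d=r.snapshot(n);cv2.imwrite(f"pics/{n}1.png",p);np.save(f"pics/{n}1.npy",d);print(n,r.camera_params(n))
print(r.camera_params("wrist"))
E
```

```text
{'time': 0.0, 'joint_pos': array([-79.607,   7.515,  85.331,  -0.   ,  87.262,  -4.895]), 'qd': array([-0.01 ,  0.047, -0.025,  0.044,  0.029, -0.096]), 'joint_efforts': array([  0.001, -56.941, -50.054,  -0.   ,   0.015,   0.   ]), 'tool_pos': array([ 158.097, -578.21 ,  230.227]), 'tcp_rot': array([-179.892,   -0.009,   15.288]), 'ft_force': array([ 0.335, -0.29 ,  0.844]), 'wrist_torque': array([0.002, 0.009, 0.031]), 'grip_force': 0.0, 'finger_gap': 85.57907165129794}
scene {'fx': 486.36072198714743, 'fy': 486.36072198714743, 'cx': 313.9482282855894, 'cy': 240.2054016356851, 'pose': array([[   0.866,    0.342,   -0.366, 1031.464],
       [   0.5  ,   -0.559,    0.661, -964.365],
       [   0.021,   -0.755,   -0.655, 1173.528],
       [   0.   ,    0.   ,    0.   ,    1.   ]])}
top {'fx': 610.2672221904273, 'fy': 610.2672221904273, 'cx': 324.98008145828777, 'cy': 246.3662697059869, 'pose': array([[  -0.002,   -0.995,    0.1  ,  325.11 ],
       [  -1.   ,    0.002,    0.001,    3.512],
       [  -0.002,   -0.1  ,   -0.995, 1845.201],
       [   0.   ,    0.   ,    0.   ,    1.   ]])}
{'fx': 430.84284681675075, 'fy': 430.84284681675075, 'cx': 310.7516183274272, 'cy': 231.02821617156917, 'tool_from_camera': array([[  -0.001,   -0.954,   -0.301,   77.278],
       [   1.   ,   -0.001,   -0.   ,   -0.103],
       [  -0.   ,   -0.301,    0.954, -142.442],
       [   0.   ,    0.   ,    0.   ,    1.   ]])}
```

View pics/scene1.png

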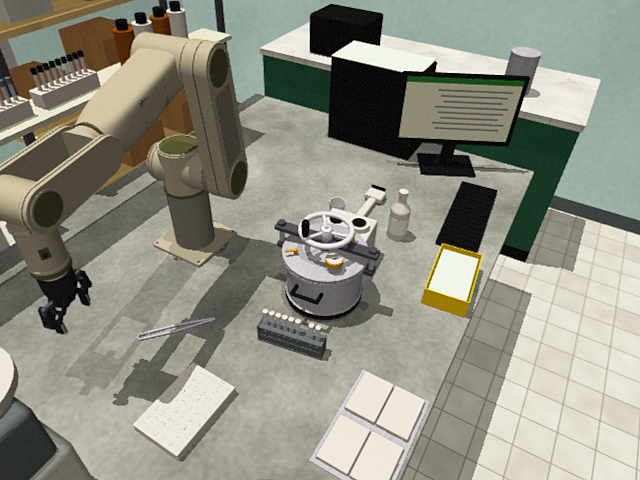

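View pics/top1.png

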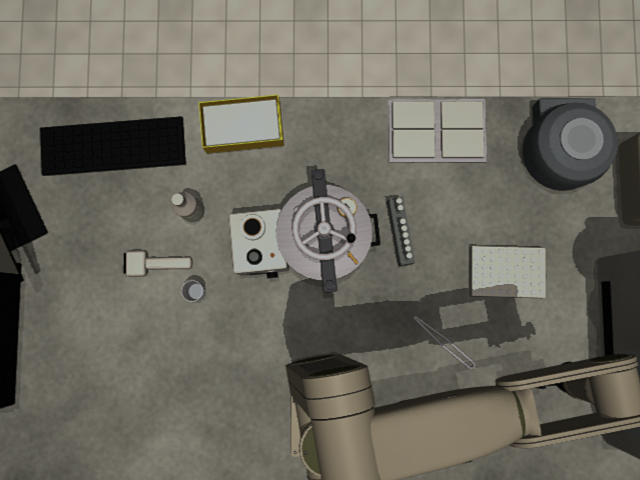

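```bash
cat >h.py <<'E'
import numpy as np
def ray(c,T,u,v,z):
    d=T[:3,:3]@np.array([(u-c['cx'])/c['fx'],(v-c['cy'])/c['fy'],1]);o=T[:3,3]
    return o+d*(z-o[2])/d[2]
E
python3 - <<'E'
import cv2,numpy as np
from bench import r
from h import ray
a=cv2.imread("pics/top1.png")[160:310,215:400];b=cv2.imread("pics/scene1.png")[180:330,260:400]
a=cv2.resize(a,None,fx=4,fy=4,interpolation=2)[:600,:800];cv2.imwrite("pics/c1.png",a)
c=r.camera_params("top")
for u,v,z in((324,228,279),(351,238,338),(254,227,167),(254,256,170)):print(u,v,ray(c,c['pose'],u,v,z).round(1))
E
```

```text
324 228 [530.8   8.1 279. ]
351 238 [497.9 -59.1 338. ]
254 227 [548.8 202.6 167. ]
254 256 [467.8 201.4 170. ]
```

View pics/c1.png

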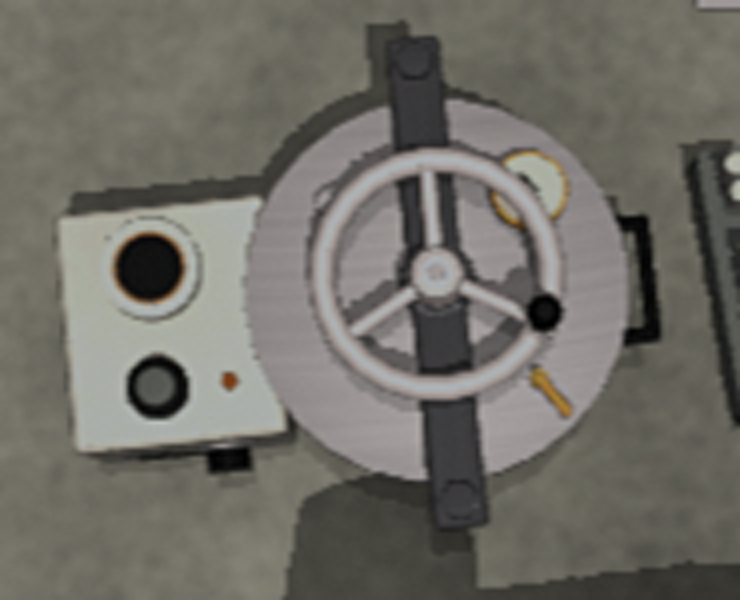

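The top view shows the wheel centre at about px (324,228), the black handle at (351,238), the tape roll at (254,227) and the grey-topped start button at (254.5,256.5). Next I'll move above the wheel for a closer look.

>>> {"api": "jog_arm", "payload": {
  "rows": [
    [[490, -440, -209], [0, 0, 0.267]],
    [[490, -440, -209], [0, 0, 0.267]],
    [[490, -440, -209], [0, 0, 0.267]],
    [[490, -440, -209], [0, 0, 0.267]],
    [[490, -440, -209], [0, 0, 0.267]],
    [[490, -440, -209], [0, 0, 0.267]],
    [[490, -440, -209], [0, 0, 0.267]],
    [[490, -440, -209], [0, 0, 0.267]],
    [[490, -440, -209], [0, 0, 0.267]],
    [[490, -440, -209], [0, 0, 0.267]]
  ]
}}

```text
time: 1.1
tool_pos: [416.8, -176.2, 382.9]
tcp_rot: [-180.0, 0.0, -0.0]
ft_force: [0.9, -0.8, -0.3]
finger_gap: 85.6
grip_force: 0.0
```

>>> {"api": "jog_arm", "payload": {
  "rows": [
    [[97, -151, -57], [0, 0, 0]],
    [[97, -151, -57], [0, 0, 0]],
    [[97, -151, -57], [0, 0, 0]],
    [[97, -151, -57], [0, 0, 0]],
    [[97, -151, -57], [0, 0, 0]],
    [[97, -151, -57], [0, 0, 0]],
    [[97, -151, -57], [0, 0, 0]]
  ]
}}

```text
time: 1.8
tool_pos: [512.9, -27.8, 438.8]
tcp_rot: [180.0, 0.1, -0.0]
ft_force: [0.4, -0.4, 0.2]
finger_gap: 85.4
grip_force: 0.0
```

```bash
python3 - <<'E'
from bench import r
import cv2,numpy as np
s=r.sense();print(s['tool_pos'],s['tcp_rot'])
p,d=r.snapshot("wrist");cv2.imwrite("pics/w1.png",p);np.save("pics/w1.npy",d)
E
```

```text
[512.88604127 -27.83637748 438.80434081] [ 1.79989082e+02  7.67382022e-02 -4.42920352e-02]
```

View pics/w1.png

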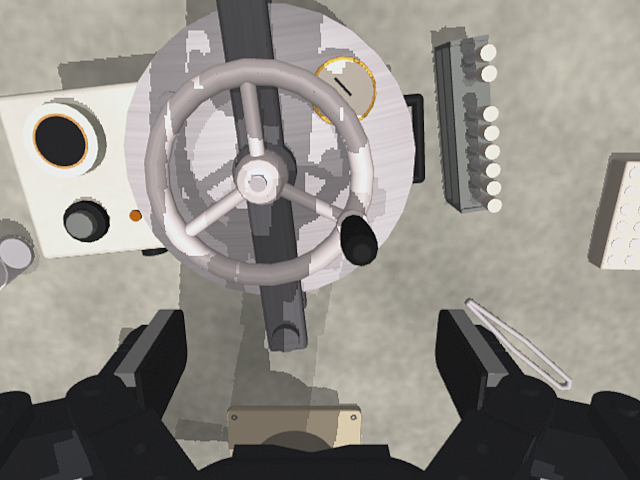

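```bash
python3 - <<'E'
from bench import r
import cv2,numpy as np
from h import ray
from scipy.optimize import least_squares
np.set_printoptions(suppress=True,precision=1)
c=r.camera_params("wrist");Tt=np.eye(4);Tt[:3,:3]=np.diag([1,-1,-1]);Tt[:3,3]=[512.9,-27.8,438.8]
T=Tt@c['tool_from_camera'];d=np.load("pics/w1.npy")
v,u=np.mgrid[:480,:640];P=np.stack([(u-c['cx'])/c['fx']*d,(v-c['cy'])/c['fy']*d,d],-1)@T[:3,:3].T+T[:3,3]
Z=P[...,2];g=d>0
m=g&(np.abs(Z-276)<6)&(v<310);q=P[m]
f=least_squares(lambda p:np.hypot(q[:,0]-p[0],q[:,1]-p[1])-p[2],[530,8,75],loss='soft_l1',f_scale=3);print("rim",m.sum(),f.x,np.percentile(q[:,2],95))
m=g&(Z>300)&(Z<350)&(v<310);q=P[m];print("handle",m.sum(),q.min(0),q.max(0))
t=q[q[:,2]>334];print("htop",len(t),t.mean(0),t.min(0),t.max(0))
m=g&(np.abs(Z-170)<4)&(v>190)&(v<260)&(u<130);q=P[m];print("button",m.sum(),q.mean(0),q.min(0),q.max(0))
for a in((145,172,270),(373,172,270),(259,58,270),(259,286,270),(361,248,338),(89,222,170)):print(a,ray(c,T,*a))
# top camera
c=r.camera_params("top");
for a in((324.2,228.2,275),(351,238,338),(254.5,256.5,170)):print('top',a,ray(c,c['pose'],*a))
E
```

```text
rim 18397 [532.1   9.9  71.1] 279.1573574906034
handle 1390 [488.9 -69.3 300.2] [511.4 -46.2 339.5]
htop 658 [500.  -57.6 336.7] [490.1 -67.4 334. ] [508.9 -48.4 339.5]
button 586 [466.6 203.2 169.5] [452.7 190.3 166.1] [479.6 217.7 172.2]
(145, 172, 270) [537.   92.8 270. ]
(373, 172, 270) [536.8 -72.8 270. ]
(259, 58, 270) [614.    7.1 270. ]
(259, 286, 270) [446.5  13.4 270. ]
(361, 248, 338) [502.7 -57.6 338. ]
(89, 222, 170) [470.1 193.1 170. ]
top (324.2, 228.2, 275) [530.8   7.6 275. ]
top (351, 238, 338) [497.9 -59.1 338. ]
top (254.5, 256.5, 170) [466.4 200.1 170. ]
```

>>> {"api": "jog_arm", "payload": {
  "rows": [
    [[-13.5, 30, 40], [0, 0, 0]],
    [[-13.5, 30, 75], [0, 0, 0]],
    [[-13.5, 30, 105], [0, 0, 0]],
    [[-13.5, 30, 130], [0, 0, 0]],
    [[-13.5, 30, 138.5], [0, 0, 0]],
    [[-13.5, 30, 138.5], [0, 0, 0]]
  ]
}}

```text
time: 2.45
tool_pos: [498.7, -57.8, 299.8]
tcp_rot: [-180.0, 0.1, -0.1]
ft_force: [0.0, 0.7, 0.3]
finger_gap: 85.7
grip_force: 0.0
```

>>> {"api": "jog_arm", "payload": {
  "rows": [
    [[0, 0, 0], [0, 0, 0]],
    [[0, 0, 0], [0, 0, 0]],
    [[0, 0, 0], [0, 0, 0]],
    [[0, 0, 0], [0, 0, 0]],
    [[0, 0, 0], [0, 0, 0]],
    [[0, 0, 0], [0, 0, 0]],
    [[0, 0, 0], [0, 0, 0]],
    [[0, 0, 0], [0, 0, 0]],
    [[0, 0, 0], [0, 0, 0]],
    [[0, 0, 0], [0, 0, 0]]
  ],
  "grip": 0,
  "force": 30
}}

```text
time: 3.45
tool_pos: [500.0, -58.1, 302.1]
tcp_rot: [179.9, -0.1, -0.1]
ft_force: [-2.0, -4.6, 4.5]
finger_gap: 22.2
grip_force: 29.9
```

```bash
python3 - <<'E'
import numpy as np
th0=np.radians(-114.8)
p=lambda k:np.round(2*75*np.array([np.cos(th0-np.radians(k*4.5)),-np.sin(th0-np.radians(k*4.5))]))/2
for c in range(8):
    print(c,"["+", ".join(f"[[{a:g}, {b:g}, 0], [0, 0, 0]]" for a,b in (p(c*10+i)-p(c*10) for i in range(1,11)))+"]")
E
```

```text
0 [[[-5, -2.5, 0], [0, 0, 0]], [[-10, -5.5, 0], [0, 0, 0]], [[-15, -9, 0], [0, 0, 0]], [[-19.5, -13, 0], [0, 0, 0]], [[-23.5, -17, 0], [0, 0, 0]], [[-27.5, -21.5, 0], [0, 0, 0]], [[-31, -26.5, 0], [0, 0, 0]], [[-34, -31.5, 0], [0, 0, 0]], [[-36.5, -36.5, 0], [0, 0, 0]], [[-39, -42, 0], [0, 0, 0]]]
1 [[[-1.5, -5.5, 0], [0, 0, 0]], [[-3, -11.5, 0], [0, 0, 0]], [[-4, -17, 0], [0, 0, 0]], [[-4.5, -23, 0], [0, 0, 0]], [[-4.5, -29, 0], [0, 0, 0]], [[-4, -35, 0], [0, 0, 0]], [[-3, -40.5, 0], [0, 0, 0]], [[-1.5, -46.5, 0], [0, 0, 0]], [[0, -52, 0], [0, 0, 0]], [[2.5, -57.5, 0], [0, 0, 0]]]
2 [[[2.5, -5, 0], [0, 0, 0]], [[5.5, -10, 0], [0, 0, 0]], [[9, -15, 0], [0, 0, 0]], [[13, -19.5, 0], [0, 0, 0]], [[17, -23.5, 0], [0, 0, 0]], [[21.5, -27.5, 0], [0, 0, 0]], [[26.5, -31, 0], [0, 0, 0]], [[31.5, -34, 0], [0, 0, 0]], [[36.5, -36.5, 0], [0, 0, 0]], [[42, -39, 0], [0, 0, 0]]]
3 [[[5.5, -1.5, 0], [0, 0, 0]], [[11.5, -3, 0], [0, 0, 0]], [[17, -4, 0], [0, 0, 0]], [[23, -4.5, 0], [0, 0, 0]], [[29, -4.5, 0], [0, 0, 0]], [[35, -4, 0], [0, 0, 0]], [[40.5, -3, 0], [0, 0, 0]], [[46.5, -1.5, 0], [0, 0, 0
[... 481 characters left out ...]
, 0], [0, 0, 0]], [[3, 40.5, 0], [0, 0, 0]], [[1.5, 46.5, 0], [0, 0, 0]], [[0, 52, 0], [0, 0, 0]], [[-2.5, 57.5, 0], [0, 0, 0]]]
6 [[[-2.5, 5, 0], [0, 0, 0]], [[-5.5, 10, 0], [0, 0, 0]], [[-9, 15, 0], [0, 0, 0]], [[-13, 19.5, 0], [0, 0, 0]], [[-17, 23.5, 0], [0, 0, 0]], [[-21.5, 27.5, 0], [0, 0, 0]], [[-26.5, 31, 0], [0, 0, 0]], [[-31.5, 34, 0], [0, 0, 0]], [[-36.5, 36.5, 0], [0, 0, 0]], [[-42, 39, 0], [0, 0, 0]]]
7 [[[-5.5, 1.5, 0], [0, 0, 0]], [[-11.5, 3, 0], [0, 0, 0]], [[-17, 4, 0], [0, 0, 0]], [[-23, 4.5, 0], [0, 0, 0]], [[-29, 4.5, 0], [0, 0, 0]], [[-35, 4, 0], [0, 0, 0]], [[-40.5, 3, 0], [0, 0, 0]], [[-46.5, 1.5, 0], [0, 0, 0]], [[-52, 0, 0], [0, 0, 0]], [[-57.5, -2.5, 0], [0, 0, 0]]]
```

>>> {"api": "jog_arm", "payload": {
  "rows": [
    [[-5, -2.5, 0], [0, 0, 0]],
    [[-10, -5.5, 0], [0, 0, 0]],
    [[-15, -9, 0], [0, 0, 0]],
    [[-19.5, -13, 0], [0, 0, 0]],
    [[-23.5, -17, 0], [0, 0, 0]],
    [[-27.5, -21.5, 0], [0, 0, 0]],
    [[-31, -26.5, 0], [0, 0, 0]],
    [[-34, -31.5, 0], [0, 0, 0]],
    [[-36.5, -36.5, 0], [0, 0, 0]],
    [[-39, -42, 0], [0, 0, 0]]
  ]
}}

```text
time: 4.45
tool_pos: [461.4, -16.0, 302.2]
tcp_rot: [179.9, -0.1, -0.1]
ft_force: [3.4, -4.8, 2.7]
finger_gap: 21.8
grip_force: 29.8
```

Forces stay low, so I'll carry on round.

>>> {"api": "jog_arm", "payload": {
  "rows": [
    [[-1.5, -5.5, 0], [0, 0, 0]],
    [[-3, -11.5, 0], [0, 0, 0]],
    [[-4, -17, 0], [0, 0, 0]],
    [[-4.5, -23, 0], [0, 0, 0]],
    [[-4.5, -29, 0], [0, 0, 0]],
    [[-4, -35, 0], [0, 0, 0]],
    [[-3, -40.5, 0], [0, 0, 0]],
    [[-1.5, -46.5, 0], [0, 0, 0]],
    [[0, -52, 0], [0, 0, 0]],
    [[2.5, -57.5, 0], [0, 0, 0]]
  ]
}}

```text
time: 5.45
tool_pos: [464.0, 41.5, 302.1]
tcp_rot: [179.9, -0.1, -0.1]
ft_force: [1.1, -5.4, 4.1]
finger_gap: 22.3
grip_force: 29.8
```

>>> {"api": "jog_arm", "payload": {
  "rows": [
    [[2.5, -5, 0], [0, 0, 0]],
    [[5.5, -10, 0], [0, 0, 0]],
    [[9, -15, 0], [0, 0, 0]],
    [[13, -19.5, 0], [0, 0, 0]],
    [[17, -23.5, 0], [0, 0, 0]],
    [[21.5, -27.5, 0], [0, 0, 0]],
    [[26.5, -31, 0], [0, 0, 0]],
    [[31.5, -34, 0], [0, 0, 0]],
    [[36.5, -36.5, 0], [0, 0, 0]],
    [[42, -39, 0], [0, 0, 0]]
  ]
}}

```text
time: 6.45
tool_pos: [505.7, 80.1, 302.1]
tcp_rot: [179.9, -0.0, -0.1]
ft_force: [-2.2, -9.3, 5.8]
finger_gap: 22.4
grip_force: 30.0
```

>>> {"api": "jog_arm", "payload": {
  "rows": [
    [[5.5, -1.5, 0], [0, 0, 0]],
    [[11.5, -3, 0], [0, 0, 0]],
    [[17, -4, 0], [0, 0, 0]],
    [[23, -4.5, 0], [0, 0, 0]],
    [[29, -4.5, 0], [0, 0, 0]],
    [[35, -4, 0], [0, 0, 0]],
    [[40.5, -3, 0], [0, 0, 0]],
    [[46.5, -1.5, 0], [0, 0, 0]],
    [[52, 0, 0], [0, 0, 0]],
    [[57.5, 2.5, 0], [0, 0, 0]]
  ]
}}

```text
time: 7.45
tool_pos: [562.4, 78.3, 302.1]
tcp_rot: [179.9, 0.1, -0.0]
ft_force: [-7.4, -2.3, 7.3]
finger_gap: 22.5
grip_force: 30.2
```

>>> {"api": "jog_arm", "payload": {
  "rows": [
    [[5, 2.5, 0], [0, 0, 0]],
    [[10, 5.5, 0], [0, 0, 0]],
    [[15, 9, 0], [0, 0, 0]],
    [[19.5, 13, 0], [0, 0, 0]],
    [[23.5, 17, 0], [0, 0, 0]],
    [[27.5, 21.5, 0], [0, 0, 0]],
    [[31, 26.5, 0], [0, 0, 0]],
    [[34, 31.5, 0], [0, 0, 0]],
    [[36.5, 36.5, 0], [0, 0, 0]],
    [[39, 42, 0], [0, 0, 0]]
  ]
}}

```text
time: 8.45
tool_pos: [601.6, 37.7, 302.1]
tcp_rot: [-179.9, 0.0, 0.1]
ft_force: [-6.6, 3.9, 6.0]
finger_gap: 22.3
grip_force: 30.2
```

>>> {"api": "jog_arm", "payload": {
  "rows": [
    [[1.5, 5.5, 0], [0, 0, 0]],
    [[3, 11.5, 0], [0, 0, 0]],
    [[4, 17, 0], [0, 0, 0]],
    [[4.5, 23, 0], [0, 0, 0]],
    [[4.5, 29, 0], [0, 0, 0]],
    [[4, 35, 0], [0, 0, 0]],
    [[3, 40.5, 0], [0, 0, 0]],
    [[1.5, 46.5, 0], [0, 0, 0]],
    [[0, 52, 0], [0, 0, 0]],
    [[-2.5, 57.5, 0], [0, 0, 0]]
  ]
}}

```text
time: 9.45
tool_pos: [600.8, -19.9, 302.2]
tcp_rot: [-179.9, -0.2, 0.1]
ft_force: [6.7, 2.9, 2.2]
finger_gap: 21.8
grip_force: 29.9
```

>>> {"api": "jog_arm", "payload": {
  "rows": [
    [[-2.5, 5, 0], [0, 0, 0]],
    [[-5.5, 10, 0], [0, 0, 0]],
    [[-9, 15, 0], [0, 0, 0]],
    [[-13, 19.5, 0], [0, 0, 0]],
    [[-17, 23.5, 0], [0, 0, 0]],
    [[-21.5, 27.5, 0], [0, 0, 0]],
    [[-26.5, 31, 0], [0, 0, 0]],
    [[-31.5, 34, 0], [0, 0, 0]],
    [[-36.5, 36.5, 0], [0, 0, 0]],
    [[-42, 39, 0], [0, 0, 0]]
  ]
}}

```text
time: 10.45
tool_pos: [558.8, -60.3, 302.2]
tcp_rot: [179.9, -0.3, -0.0]
ft_force: [6.7, -2.5, 1.4]
finger_gap: 22.3
grip_force: 29.8
```

>>> {"api": "jog_arm", "payload": {
  "rows": [
    [[-5.5, 1.5, 0], [0, 0, 0]],
    [[-11.5, 3, 0], [0, 0, 0]],
    [[-17, 4, 0], [0, 0, 0]],
    [[-23, 4.5, 0], [0, 0, 0]],
    [[-29, 4.5, 0], [0, 0, 0]],
    [[-35, 4, 0], [0, 0, 0]],
    [[-40.5, 3, 0], [0, 0, 0]],
    [[-46.5, 1.5, 0], [0, 0, 0]],
    [[-52, 0, 0], [0, 0, 0]],
    [[-57.5, -2.5, 0], [0, 0, 0]]
  ]
}}

```text
time: 11.45
tool_pos: [500.6, -58.4, 302.2]
tcp_rot: [179.9, -0.2, -0.1]
ft_force: [4.4, -6.3, 1.6]
finger_gap: 22.7
grip_force: 30.0
```

>>> {"api": "jog_arm", "payload": {
  "rows": [
    [[0, 0, 0], [0, 0, 0]],
    [[0, 0, 0], [0, 0, 0]],
    [[0, 0, 0], [0, 0, 0]],
    [[0, 0, 0], [0, 0, 0]],
    [[0, 0, 0], [0, 0, 0]],
    [[0, 0, 0], [0, 0, 0]],
    [[0, 0, 0], [0, 0, 0]],
    [[0, 0, 0], [0, 0, 0]]
  ],
  "grip": 85
}}

```text
time: 12.25
tool_pos: [499.8, -57.1, 301.0]
tcp_rot: [-180.0, 0.0, -0.0]
ft_force: [0.0, -0.3, -0.2]
finger_gap: 85.1
grip_force: 0.0
```

>>> {"api": "jog_arm", "payload": {
  "rows": [
    [[0, 0, -30], [0, 0, 0]],
    [[0, 0, -80], [0, 0, 0]],
    [[0, 0, -120], [0, 0, 0]],
    [[13.5, -30, -138.5], [0, 0, 0]],
    [[13.5, -30, -138.5], [0, 0, 0]],
    [[13.5, -30, -138.5], [0, 0, 0]]
  ]
}}

```text
time: 12.85
tool_pos: [513.6, -26.8, 439.6]
tcp_rot: [180.0, -0.0, 0.1]
ft_force: [-0.1, -0.4, -0.9]
finger_gap: 84.9
grip_force: 0.0
```

```bash
python3 - <<'E'
from bench import r
import cv2,numpy as np
np.set_printoptions(suppress=True,precision=1)
s=r.sense();print(s['tool_pos'],s['tcp_rot'],s['finger_gap'])
p,d=r.snapshot("wrist");cv2.imwrite("pics/w2.png",p)
c=r.camera_params("wrist");Tt=np.eye(4);Tt[:3,:3]=np.diag([1,-1,-1]);Tt[:3,3]=s['tool_pos']
T=Tt@c['tool_from_camera']
v,u=np.mgrid[:480,:640];P=np.stack([(u-c['cx'])/c['fx']*d,(v-c['cy'])/c['fy']*d,d],-1)@T[:3,:3].T+T[:3,3]
Z=P[...,2];g=d>0
m=g&(Z>300)&(Z<350)&(v<310);q=P[m];t=q[q[:,2]>334];print("htop",len(t),t.mean(0),t.min(0),t.max(0))
m=g&(np.abs(Z-170)<4)&(v>190)&(v<260)&(u<130);q=P[m];print("button",m.sum(),q.mean(0))
E
```

```text
[513.6 -26.8 439.6] [180.   -0.    0.1] 84.92761856582769
htop 667 [499.4 -57.5 336.7] [489.2 -67.2 334. ] [508.3 -48.6 339.8]
button 588 [466.8 203.2 169.6]
```

View pics/w2.png

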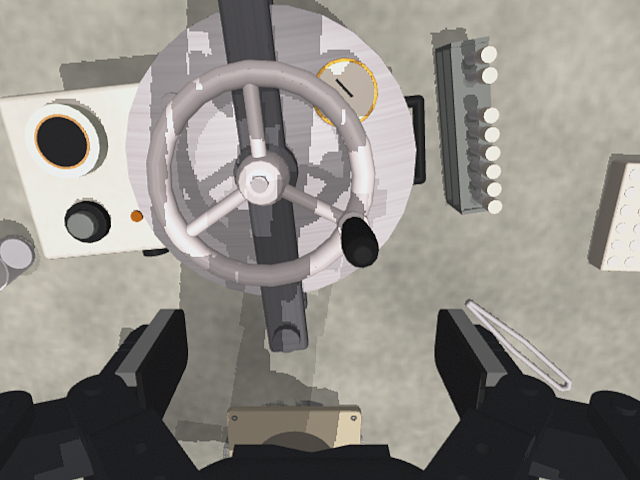

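>>> {"api": "jog_arm", "payload": {
  "rows": [
    [[-10, -48, 0], [0, 0, 0]],
    [[-20, -96, 0], [0, 0, 0]],
    [[-30, -144, 0], [0, 0, 0]],
    [[-40, -192, 0], [0, 0, 0]],
    [[-46.5, -229, 20], [0, 0, 0]],
    [[-46.5, -229, 70], [0, 0, 0]],
    [[-46.5, -229, 120], [0, 0, 0]],
    [[-46.5, -229, 170], [0, 0, 0]],
    [[-46.5, -229, 220], [0, 0, 0]],
    [[-46.5, -229, 240], [0, 0, 0]]
  ],
  "grip": 0
}}

```text
time: 13.9
tool_pos: [462.7, 199.8, 191.8]
tcp_rot: [179.8, 0.6, -0.0]
ft_force: [-0.8, 0.1, 0.0]
finger_gap: -0.1
grip_force: 0.0
```

>>> {"api": "jog_arm", "payload": {
  "rows": [
    [[0, 0, 10], [0, 0, 0]],
    [[0, 0, 18], [0, 0, 0]],
    [[0, 0, 22], [0, 0, 0]],
    [[0, 0, 22], [0, 0, 0]],
    [[0, 0, 22], [0, 0, 0]]
  ]
}}

```text
time: 14.4
tool_pos: [467.7, 202.1, 179.0]
tcp_rot: [-180.0, -0.1, -0.0]
ft_force: [0.3, -0.3, -0.4]
finger_gap: 0.0
grip_force: 0.0
```

Positioned over the button and about 9 mm above it. Pressing now.

>>> {"api": "jog_arm", "payload": {
  "rows": [
    [[0, 0, 5], [0, 0, 0]],
    [[0, 0, 9], [0, 0, 0]],
    [[0, 0, 11], [0, 0, 0]],
    [[0, 0, 13], [0, 0, 0]],
    [[0, 0, 14.5], [0, 0, 0]],
    [[0, 0, 14.5], [0, 0, 0]],
    [[0, 0, 14.5], [0, 0, 0]]
  ]
}}

```text
time: 15.1
tool_pos: [467.3, 202.0, 164.0]
tcp_rot: [-180.0, -0.1, -0.0]
ft_force: [0.1, -0.1, 7.7]
finger_gap: -0.0
grip_force: 3.7
```

>>> {"api": "jog_arm", "payload": {
  "rows": [
    [[0, 0, 1], [0, 0, 0]],
    [[0, 0, 1], [0, 0, 0]],
    [[0, 0, 1], [0, 0, 0]]
  ]
}}

```text
time: 15.4
tool_pos: [467.4, 202.0, 163.9]
tcp_rot: [-180.0, -0.1, -0.0]
ft_force: [-3.9, -1.3, 13.0]
finger_gap: -0.4
grip_force: 7.0
```

>>> {"api": "jog_arm", "payload": {
  "rows": [
    [[0, 0, -10], [0, 0, 0]],
    [[0, 0, -40], [0, 0, 0]],
    [[0, 0, -90], [0, 0, 0]],
    [[0, 0, -140], [0, 0, 0]],
    [[0, 0, -190], [0, 0, 0]],
    [[0, 0, -230], [0, 0, 0]],
    [[0, 0, -230], [0, 0, 0]],
    [[0, 0, -230], [0, 0, 0]],
    [[0, 0, -230], [0, 0, 0]]
  ]
}}

```text
time: 16.3
tool_pos: [466.3, 201.7, 390.1]
tcp_rot: [179.9, 0.2, -0.0]
ft_force: [0.4, 0.4, -0.2]
finger_gap: -0.2
grip_force: 0.0
```

```bash
python3 - <<'E'
from bench import r
import cv2,numpy as np
np.set_printoptions(suppress=True,precision=1)
s=r.sense();print(s['tool_pos'],s['ft_force'])
p,d=r.snapshot("wrist");cv2.imwrite("pics/w3.png",p)
c=r.camera_params("wrist");Tt=np.eye(4);Tt[:3,:3]=np.diag([1,-1,-1]);Tt[:3,3]=s['tool_pos']
T=Tt@c['tool_from_camera']
v,u=np.mgrid[:480,:640];P=np.stack([(u-c['cx'])/c['fx']*d,(v-c['cy'])/c['fy']*d,d],-1)@T[:3,:3].T+T[:3,3]
q=P[(d>0)&(np.hypot(P[...,0]-467,P[...,1]-202)<9)];print("button z",len(q),np.median(q[:,2]))
E
```

```text
[466.3 201.7 390.1] [ 0.4  0.4 -0.2]
button z 2280 435.77158158945423
```

View pics/w3.png

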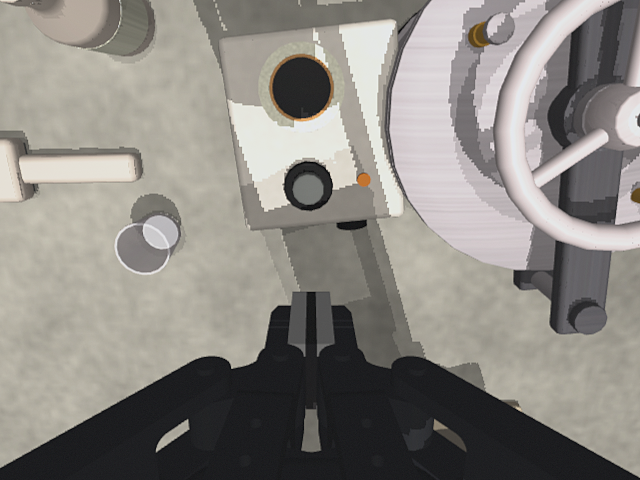

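The picture shows the button at (308,187), clear of the gripper, with the wheel and the loose things undisturbed. The height reading of 436 mm came from the gripper itself, not the button. The arm is clear, so I'm handing in.

```bash
python3 -c "
from bench import r
print(r.hand_in())"
```

```text
the job is handed in; nothing more can be done
None
```

I turned the wheel one full turn clockwise, with the handle back within about 1 mm of its start. I then pressed the start button fully down and released it, moved the arm clear, and handed the job in at about 16 s; no verdict was returned, and I did not measure that the button had come back up.

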